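# Coast check of a parts carousel

## Task

The bearing of the round parts carousel on the bench has been greased and must be seen to coast: set the tray turning by its orange knob (a turn in about five seconds is a good start), let go, and while it coasts follow the knob with the gripper for at least seven seconds without a break, centred over it to within 2.5 cm sideways and with the fingertips no more than 8 cm above its top, touching neither knob nor tray. Then take hold of the knob between the fingers, still turning or not, bring the tray to rest, and finish while holding the knob with the tray still. Do not let the tray whirl faster than a turn in two seconds, tip or lose what stands on it, or move the tumbler, the bowl or the screwdriver.

Things in the scene. Friction and masses are not known exactly. Their poses are not given: they have to be found in the camera images.
- carousel: Carousel foot, fixed to the bench: black disc 190 mm wide, 18 mm high, origin under its centre, on the vertical turning axis, at bench height. It carries a white round tray 300 mm wide, underside 50, floor 60, rim 78 mm above the bench, with six radial dividers (tops at 84 mm), a grey hub 52 mm wide (top at 90 mm) and small fixed coloured sleeves on its floor.
- axis_top (a point): Point on the turning axis of the carousel, on top of the tray's hub, 90 mm above the bench.
- knob_top (a point): Centre of the top face of the orange knob, 150 mm above the bench, 115 mm from the turning axis. Knob: upright cylinder 32 mm in diameter, 35 mm tall (115 to 150 mm above the bench), fixed on a 16 mm post of the tray; it goes round with the tray and does not turn on its post. Axes: z up, x outward from the turning axis.
- tray (a joint): Angle of the tray on its ball bearing, rad, 0 at the start, growing counter-clockwise from above, no stops. Nominal: tray 0.9 kg, inertia about the axis with load 0.011 kg m2 (the tray's mass is 0.65 to 1.8 times nominal), viscous drag 0.001 N m s/rad, dry friction 0.0002 N m: coasts with a speed decay time of 7 to 19 s. The bearing is rigid sideways: lead a gripped knob along its circle.
- spool: Loose green wire spool standing in a compartment of the tray, 50 mm across, 38 mm tall, 0.08 kg; origin: centre of its underside, z along its axis. Its top is 98 mm above the bench. Leave it standing.
- jar: Loose small clear jar with grey lid standing in another compartment of the tray, 40 mm across, 40 mm tall, 0.06 kg; origin: centre of its underside, z up. Its top is 100 mm above the bench. Leave it standing.
- tumbler: Steel drinking tumbler standing on the bench to the robot's right of the carousel, 96 mm across at the top, 197 mm tall; origin: centre of its underside. Leave it alone.
- bowl: Red cup-shaped bowl on the bench to the robot's left of the carousel, 110 mm across the rim, 75 mm tall; origin: centre of its underside. Leave it alone.
- driver: Red-handled screwdriver lying flat on the bench beyond the carousel, about 200 mm long; origin: middle of its underside. Leave it alone.
Things that resemble listed ones, but are neither listed nor needed, are in the scene too. There is more than one size of the jar; the job needs the smallest.

How it is judged:
By the outcome, as a careful person would: the job done as asked, in the order asked, and still so for the second after the job is handed in, while the arm keeps its last pose, push and grip.
It also fails if it takes over 54 s, if anything falls off the work surface, if the arm or the gripper's body presses on something with over 40 N, if the wrist force passes 120 N, or if a joint passes its speed limit or range.

## Robot

A 6-joint arm with a two-finger parallel gripper is mounted at the origin on the work surface. World frame = base frame: x ahead of the robot, y to its left, z up, the work surface at z = 0. Lengths are in m, angles in rad, forces in N, time in s.
With the tool pointing down it reaches from about 0.275 to 0.75 m from the base axis. Payload 10.2 kg.
Tool frame: the origin (TCP) lies between the finger pads, 19 mm behind the fingertips; this is the grasp point; z points along the fingers, y is the direction in which the jaws open and shut (so a half turn about z gives the same grasp; the last joint's range is limited). The gripper opens to 85 mm and grips with 20 to 120 N. Pads are 22 mm wide; open, the fingers measure 114 mm over their backs; the gripper's body (76 mm by 85 mm) begins 54 mm behind the grasp point. The pads swing forward as they close: fully open they stand 13 mm farther back than shut.
Start: joints at [0.883, 0.313, 1.498, -0, 1.331, -0.223], TCP at [0.235, 0.469, 0.25] pointing down, gripper open.
Joint ranges: [-2.94, 2.94], [-0.97, 2.17], [0.19, 2.56], [-1.23, 4.37], [0.02, 3.11], [-2.88, 2.88]. Speed limits (rad/s): [2.39, 2.39, 3.01, 3.14, 3.14, 3.14].

## Interface

Orientations are given as [roll, pitch, yaw] about the fixed x, y, z axes, in that order (R = Rz(yaw) Ry(pitch) Rx(roll)).
In Python, from rig import readout, cams, manip gives the robot as it stands. The module is installed in compiled form; this text tells all that it offers.
- The arm moves only by the shell command python3 -m crank 'ROWS' [OPENING]. ROWS is JSON, a list of rows, each an object of numbers: "dx", "dy", "dz": the shift along the tool's x, y, z in cm; "ax", "ay", "az": the turn, a rotation vector about the tool's x, y, z in degrees. In form: [{"dx": .., "dy": .., "dz": .., "ax": .., "ay": .., "az": ..}, ...]. A call has 1 to 20 rows; each row shifts and turns the pose as measured when the row begins, along the tool's axes as they then stand; what a row does not reach is not made up. A row lasts 1/12 s, in which the tool goes at most 41.7 mm and 7.16 degrees, less where a joint would pass 70% of its speed; a pose out of reach is approached as far as the arm can. A call with a gripper value outside its range is refused whole. OPENING is the closure, from -1 (fully open) to 1 (shut), set as the call begins (- or left out, the last holds). The fingers move at their own pace and stop on an object; the grip force is fixed at half the most. Time passes only in rows, so rows that do not move let the fingers close. It gives the time, the measured TCP pose, the force and the opening at its end, in the units of the state.
- readout.get_obs(): the state, without advancing time (a new reading comes with each control period).
- cams.camera(name): name is "scene" or "top" or "wrist"; returns a dict with "image" (384x512x3 uint8, red, green, blue), "z_map" (384x512 float32, m along the optical axis (not along the pixel's ray), 0 where there is no reading), "fx", "fy", "cx", "cy" (pixels), "position" and "orientation" of the camera in the world. Camera axes: x right, y up, looking along -z (the intrinsics and any distortion apply to the point x, -y, -z); pixel columns grow to the right and rows downward; lengths in m; the calibration is good to about 2 mm. The wrist camera is an equidistant fisheye: a pixel r from the principal point sees the ray r / f radians off the axis. A picture is of the moment at which its call begins.
- manip.hand_in(): hands the job in, once; it reports no verdict.
The state is a dict: "time": time; "joint_positions": joint angles; "joint_velocities": joint speeds; "joint_efforts": joint torques, N m; "position": TCP position; "orientation": TCP orientation; "force": force on the tool from outside, world axes, zero at the start; "moment": the same for the moment, N m; "finger_gap": finger opening in m.
Only numpy, scipy, OpenCV 4.12 (cv2) and the standard library are available. Lean on these libraries where they do the work, as an engineer would, in place of code of your own. Each camera call takes 0.05 s, during which the arm holds its last target. There are 200 camera calls.

## Working session

There is one attempt and no reset: what is moved stays moved. The work goes in short steps, Python scripts to look and compute and a shell command to move; the robot and the scene stay as the last step left them, time stands still between calls to the robot, and variables do not carry over. Pictures are saved under pics/ and viewed, about 8 in all and at most 12, crops included, and the job is handed in when it is done.

```bash
mkdir -p pics
cat > h.py <<'E'
import numpy as np, cv2
from rig import readout, cams, manip
from scipy.spatial.transform import Rotation as R
def rot(o):
    o=np.array(o)
    return o if o.shape==(3,3) else (R.from_euler('xyz',o).as_matrix() if o.size==3 else R.from_quat(o).as_matrix())
def save(c,n): cv2.imwrite('pics/'+n,cv2.cvtColor(c['image'],cv2.COLOR_RGB2BGR))
def world(c):
    h,w=c['z_map'].shape; u,v=np.meshgrid(np.arange(w),np.arange(h)); z=c['z_map']
    P=np.stack([(u-c['cx'])/c['fx']*z,-(v-c['cy'])/c['fy']*z,-z],-1)
    return P@rot(c['orientation']).T+np.array(c['position'])
E
python3 - <<'E'
from h import *
o=readout.get_obs(); print(o)
a=cams.camera('top'); b=cams.camera('scene')
for c in(a,b): print({k:v for k,v in c.items() if k not in('image','z_map')})
cv2.imwrite('pics/a.png',cv2.cvtColor(a['image'],cv2.COLOR_RGB2BGR)); save(b,'b.png')
for c in (a,b):
    P=world(c); hsv=cv2.cvtColor(c['image'],cv2.COLOR_RGB2HSV)
    m=(hsv[...,0]>5)&(hsv[...,0]<22)&(hsv[...,1]>150)&(hsv[...,2]>120)
    n,l,s,ce=cv2.connectedComponentsWithStats(m.astype(np.uint8))
    for i in range(1,n):
        if s[i,4]>15:
            q=P[(l==i)]; print(s[i],ce[i],np.median(q,0),q[:,2].max())
E
```

```text
{'time': 0.0, 'joint_positions': array([ 8.82596654e-01,  3.13466085e-01,  1.49843694e+00, -5.46203798e-05,
        1.33098700e+00, -2.23400855e-01]), 'joint_velocities': array([ 0.00132537, -0.00103564,  0.00098946, -0.00096614,  0.00072622,
        0.00016892]), 'joint_efforts': array([ 1.19972898e-03, -4.12267578e+01, -2.59739506e+01, -7.30218881e-05,
        4.20684490e-03, -3.71843953e-05]), 'position': array([0.23519901, 0.46910821, 0.24942688]), 'orientation': array([-3.14031577e+00, -2.35707716e-04,  2.67680669e+00]), 'force': array([ 0.45732018, -0.41881178, -0.18437106]), 'moment': array([ 0.04072809,  0.00218251, -0.02485078]), 'finger_gap': 0.08534415677480933}
{'fx': 397.62229272321025, 'fy': 397.62229272321025, 'cx': 257.42750877165383, 'cy': 193.7984132589916, 'position': array([3.73326805e-01, 1.10570619e-04, 1.22443470e+00]), 'orientation': array([ 2.05284572e-01, -1.42191079e-03, -1.61082625e+00])}
{'fx': 455.80887995519856, 'fy': 455.80887995519856, 'cx': 257.4342494195032, 'cy': 191.8519648811086, 'position': array([0.97237993, 0.59976189, 1.11869222]), 'orientation': array([ 6.27907325e-01, -2.44525254e-03,  2.58841823e+00])}
[319 207  12  10  92] [324.5       211.7826087] [ 0.5388989  -0.19154044  0.15036253] 0.15737447183805808
[234 133  10  14 119] [238.88235294 139.25210084] [ 0.54558899 -0.18810089  0.14851841] 1.1186922191772777
```

View pics/a.png

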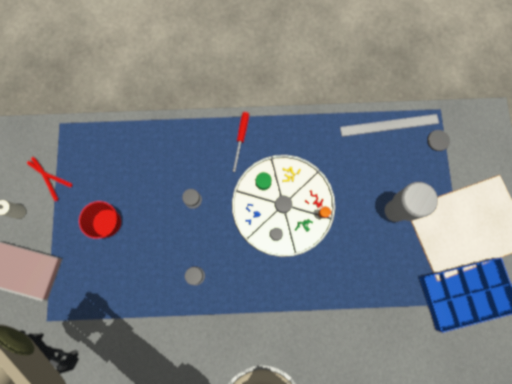

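View pics/b.png

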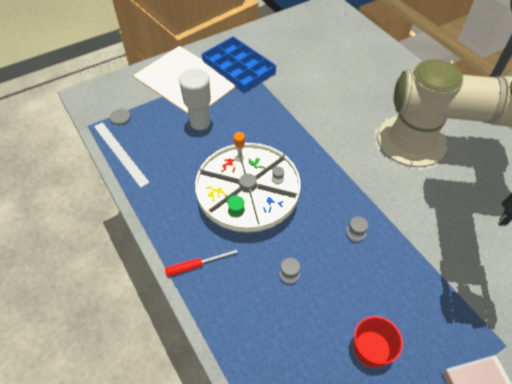

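Top view: carousel hub at (284,204), orange knob at (324,212), green spool at (263,181), small jar on the tray at (276,234), tumbler at (415,200), bowl at (99,220), screwdriver at (241,140). The other grey-lidded jars at (191,198), (194,275) and (438,140) stand on the bench and are decoys. The tray is the one white disc with hub and knob. Next I measure the axis and the clearances.

```bash
cat >> h.py <<'E'
def pix2z(c,u,v,z):
    d=rot(c['orientation'])@np.array([(u-c['cx'])/c['fx'],-(v-c['cy'])/c['fy'],-1.]); p=np.array(c['position'])
    return p+d*(z-p[2])/d[2]
def orange(c,minpx=15):
    hsv=cv2.cvtColor(c['image'],cv2.COLOR_RGB2HSV)
    m=(hsv[...,0]>5)&(hsv[...,0]<22)&(hsv[...,1]>150)&(hsv[...,2]>120)
    return m
E
python3 - <<'E'
from h import *
from scipy.optimize import least_squares
def fit(p,r=None):
    f=(lambda q:np.hypot(p[:,0]-q[0],p[:,1]-q[1])-(q[2] if r is None else r))
    s=least_squares(f,[*p[:,:2].mean(0),r or .1],loss='soft_l1',f_scale=.003); return s.x,np.sqrt((s.fun**2).mean())
for n in('top','scene'):
    c=cams.camera(n); P=world(c); im=c['image'].astype(int); hsv=cv2.cvtColor(c['image'],cv2.COLOR_RGB2HSV)
    Z=P[...,2]
    box=(abs(P[...,0]-.56)<.2)&(abs(P[...,1]+.08)<.2)
    m=box&(hsv[...,1]<60)&(hsv[...,2]>150)&(Z>.05)&(Z<.095)
    cs,_=cv2.findContours(m.astype(np.uint8),0,cv2.CHAIN_APPROX_NONE); k=max(cs,key=cv2.contourArea); h=cv2.convexHull(k)[:,0]
    p=np.array([pix2z(c,u,v,.078) for u,v in h]); print(n,'rim',fit(p))
    hm=box&(Z>.086)&(Z<.094)&(hsv[...,1]<60); q=P[hm]; print('hub?',len(q),np.median(q,0))
    m=orange(c)&(Z>.1)&(Z<.16); q=P[m]; t=q[abs(q[:,2]-.15)<.004]; 
    v,u=np.nonzero(m); print('knob',len(t),t.mean(0),'by pix',pix2z(c,u.mean(),v.mean(),.145))
    t=(Z>.188)&(Z<.205)&(abs(P[...,1]+.35)<.15)&(P[...,0]>.4)
    print('tumbler',t.sum(),fit(P[t]),P[t].min(0),P[t].max(0))
    g=(hsv[...,0]>50)&(hsv[...,0]<75)&(hsv[...,1]>150)&box&(Z>.09); print('spool',P[g].mean(0))
    c2=c['image'][150:265,225:340] if n=='top' else c['image'][125:240,185:310]
    cv2.imwrite(f'pics/crop_{n}.png',cv2.cvtColor(cv2.resize(c2,None,fx=4,fy=4),cv2.COLOR_RGB2BGR))
w=cams.camera('wrist'); print({k:v for k,v in w.items() if k not in('image','z_map')})
E
```

```text
top rim (array([ 0.57908363, -0.08499093,  0.14948733]), np.float64(0.00044997230460733787))
hub? 342 [ 0.57929807 -0.08477984  0.08947221]
knob 77 [ 0.53955585 -0.19254759  0.15062449] by pix [ 0.54018771 -0.19248247  0.145     ]
tumbler 1000 (array([ 0.556431  , -0.435229  ,  0.03348595]), np.float64(0.011249692573434184)) [ 0.51110016 -0.48394546  0.18806951] [ 0.60349612 -0.39117347  0.20373805]
spool [ 0.64610994 -0.02897242  0.09902291]
scene rim (array([ 0.58177918, -0.08237082,  0.1531438 ]), np.float64(0.00276732433137761))
hub? 315 [ 0.57638387 -0.08411555  0.08978847]
knob 61 [ 0.54333425 -0.19340486  0.15001366] by pix [ 0.54614727 -0.18770028  0.145     ]
tumbler 547 (array([ 0.56030922, -0.43379822,  0.03411839]), np.float64(0.011168272948633274)) [ 0.51179507 -0.48340506  0.18807102] [ 0.6045367  -0.38736735  0.20399423]
spool [ 0.65152223 -0.02981626  0.09857297]
{'fx': 297.3186396354542, 'fy': 297.3186396354542, 'cx': 258.94053399465116, 'cy': 188.06953165377092, 'position': array([0.17153501, 0.50142023, 0.37294456]), 'orientation': array([-0.28246038,  0.0012729 ,  1.1047363 ])}
```

View pics/crop_top.png

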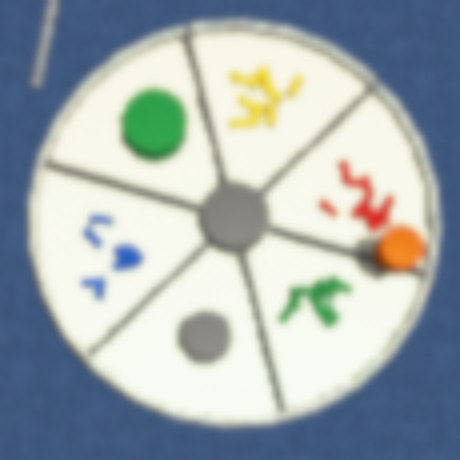

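The crop confirms it: hub at (237,217) of the crop, knob at (402,249), green spool at (154,124), small jar at (204,336). Axis is about (0.579,-0.085) and knob (0.540,-0.193), which gives a radius of 0.115 as stated. The tumbler edge is 19 cm clear of the knob circle.

I'll move over to the knob now.

```bash
python3 -m crank '[{"dx":-2.85,"dy":-2.28},{"dx":-2.85,"dy":-2.28},{"dx":-2.85,"dy":-2.28},{"dx":-2.85,"dy":-2.28},{"dx":-2.85,"dy":-2.28},{"dx":-2.85,"dy":-2.28},{"dx":-2.85,"dy":-2.28},{"dx":-2.85,"dy":-2.28},{"dx":-2.85,"dy":-2.28},{"dx":-2.85,"dy":-2.28},{"dx":-2.85,"dy":-2.28},{"dx":-2.85,"dy":-2.28},{"dx":-2.85,"dy":-2.28},{"dx":-2.85,"dy":-2.28},{"dx":-2.85,"dy":-2.28},{"dx":-2.85,"dy":-2.28},{"dx":-2.85,"dy":-2.28},{"dx":-2.85,"dy":-2.28},{"dx":-2.85,"dy":-2.28},{"az":0}]' -1
```

```text
validation failed for argument at $[0]...
```

```bash
python3 -m crank '[{"dx":-2.85,"dy":-2.28,"dz":0,"ax":0,"ay":0,"az":0},{"dx":-2.85,"dy":-2.28,"dz":0,"ax":0,"ay":0,"az":0},{"dx":-2.85,"dy":-2.28,"dz":0,"ax":0,"ay":0,"az":0},{"dx":-2.85,"dy":-2.28,"dz":0,"ax":0,"ay":0,"az":0},{"dx":-2.85,"dy":-2.28,"dz":0,"ax":0,"ay":0,"az":0},{"dx":-2.85,"dy":-2.28,"dz":0,"ax":0,"ay":0,"az":0},{"dx":-2.85,"dy":-2.28,"dz":0,"ax":0,"ay":0,"az":0},{"dx":-2.85,"dy":-2.28,"dz":0,"ax":0,"ay":0,"az":0},{"dx":-2.85,"dy":-2.28,"dz":0,"ax":0,"ay":0,"az":0},{"dx":-2.85,"dy":-2.28,"dz":0,"ax":0,"ay":0,"az":0},{"dx":-2.85,"dy":-2.28,"dz":0,"ax":0,"ay":0,"az":0},{"dx":-2.85,"dy":-2.28,"dz":0,"ax":0,"ay":0,"az":0},{"dx":-2.85,"dy":-2.28,"dz":0,"ax":0,"ay":0,"az":0},{"dx":-2.85,"dy":-2.28,"dz":0,"ax":0,"ay":0,"az":0},{"dx":-2.85,"dy":-2.28,"dz":0,"ax":0,"ay":0,"az":0},{"dx":-2.85,"dy":-2.28,"dz":0,"ax":0,"ay":0,"az":0},{"dx":-2.85,"dy":-2.28,"dz":0,"ax":0,"ay":0,"az":0},{"dx":-2.85,"dy":-2.28,"dz":0,"ax":0,"ay":0,"az":0}]' -1
```

```text
time: 1.75
position: [0.5183, -0.1511, 0.2491]
orientation: [3.14, 0.001, 2.686]
force: [0.5, 0.4, 0.8]
finger_gap: 0.085
```

```bash
python3 -m crank '[{"dx":-1.9,"dy":-1.4,"dz":0,"ax":0,"ay":0,"az":0},{"dx":-1.9,"dy":-1.4,"dz":0,"ax":0,"ay":0,"az":0},{"dx":0,"dy":0,"dz":2,"ax":0,"ay":0,"az":-6.4},{"dx":0,"dy":0,"dz":2,"ax":0,"ay":0,"az":0},{"dx":0,"dy":0,"dz":0,"ax":0,"ay":0,"az":0}]' -1
cat >> h.py <<'E'
AX=np.array([.5788,-.0847])
def wk(c,z=.148,zmin=.1):
    """knob centre from the wrist fisheye: orange top pixels via range"""
    m=orange(c); h,w=m.shape; u,v=np.meshgrid(np.arange(w),np.arange(h))
    x=u-c['cx'];y=v-c['cy'];r=np.hypot(x,y);t=r/c['fx'];k=np.where(r>0,np.tan(t)/np.maximum(r,1e-9),0)
    Z=c['z_map'];P=np.stack([x*k*Z,-y*k*Z,-Z],-1)@rot(c['orientation']).T+np.array(c['position'])
    ok=m&(Z>0)&(abs(P[...,2]-.15)<.004)
    q=P[ok]
    return q,m
def meas():
    o=readout.get_obs(); c=cams.camera('wrist'); q,m=wk(c)
    a,b=q[:,:2].min(0),q[:,:2].max(0)
    mid=(a+b)/2; mean=q[:,:2].mean(0); th=np.degrees(np.arctan2(*(mid-AX)[::-1]))
    return dict(t=o['time'],pos=o['position'],rpy=o['orientation'],n=len(q),mid=mid,mean=mean,size=b-a,th=th,r=np.hypot(*(mid-AX)),gap=o['finger_gap'],F=o['force']),c
E
python3 - <<'E'
from h import *
d,c=meas(); print(d); save(c,'w1.png')
c=cams.camera('top'); print(readout.get_obs()['time'],orange(c).sum())
E
```

```text
time: 2.17
position: [0.5424, -0.2036, 0.2061]
orientation: [3.141, 0.002, 2.795]
force: [0.2, 0.2, -0.6]
finger_gap: 0.0852Traceback (most recent call last):
  File "<stdin>", line 2, in <module>
  File "h.py", line 30, in meas
    a,b=q[:,:2].min(0),q[:,:2].max(0)
        ~~~~~~~~~~~^^^
    return umr_minimum(a, axis, None, out, keepdims, initial, where)
ValueError: zero-size array to reduction operation minimum which has no identity
```

Run:
```python
from h import *
c=cams.camera('wrist'); save(c,'w1.png'); np.savez('w.npz',**c)
q,m=wk(c); print(m.sum(),np.argwhere(m).mean(0), c['z_map'][m][:10],c['position'],c['orientation'])
print(readout.get_obs()['position'])
```

```text
0 [nan nan] [] [ 0.47526436 -0.17902395  0.33099447] [-2.86979594e-01  6.89172545e-04  1.22317583e+00]
[ 0.54334149 -0.20357977  0.209645  ]<stdin>:3: RuntimeWarning: Mean of empty slice.
  ret = um.true_divide(
```

View pics/w1.png

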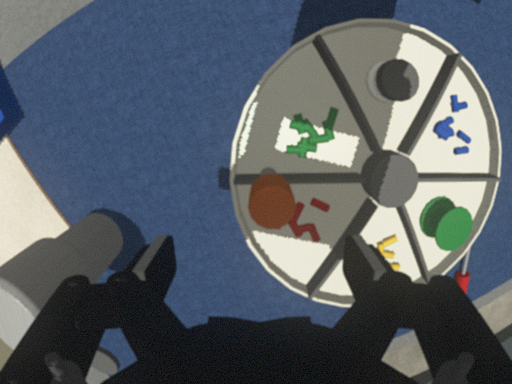

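The wrist view shows the knob in the gripper's shadow (brown) at (271,200), between the finger pads. Green spool is at (450,222), jar at (395,80), hub at (390,178). I'll loosen the colour test and fit the knob's top face.

```bash
cat >> h.py <<'E'
def orange(c):
    hsv=cv2.cvtColor(c['image'],cv2.COLOR_RGB2HSV)
    return (hsv[...,0]>=4)&(hsv[...,0]<22)&(hsv[...,1]>120)&(hsv[...,2]>50)
E
python3 - <<'E'
from h import *
c=dict(np.load('w.npz')); q,m=wk(c,); hsv=cv2.cvtColor(c['image'],cv2.COLOR_RGB2HSV)
print(m.sum(),hsv[195:200,268:272].reshape(-1,3)[:4],len(q),q.min(0),q.max(0),q.mean(0)); mid=(q.min(0)+q.max(0))[:2]/2
print(mid,np.hypot(*(mid-AX)),np.degrees(np.arctan2(*(mid-AX)[::-1])))
# hub check
E
```

```text
2121 [[ 11 156 111]
 [ 12 182 105]
 [  9 166 109]
 [  9 155 112]] 1596 [ 0.52520104 -0.2087812   0.14602019] [ 0.55572406 -0.17896567  0.1513557 ] [ 0.53990486 -0.19375257  0.14911361]
[ 0.54046255 -0.19387343] 0.1157091135791704 -109.34928481386477
```

```bash
python3 -m crank '[{"dx":0.65,"dy":0.83,"dz":1.5,"ax":0,"ay":0,"az":0},{"dx":0,"dy":0,"dz":2.5,"ax":0,"ay":0,"az":0},{"dx":0,"dy":0,"dz":2.5,"ax":0,"ay":0,"az":0},{"dx":0,"dy":0,"dz":0,"ax":0,"ay":0,"az":0}]' -1
python3 - <<'E'
from h import *
d,c=meas(); print(d)
E
```

```text
time: 2.6
position: [0.543, -0.1934, 0.1501]
orientation: [-3.139, 0.019, 2.795]
force: [-0.5, 0.9, -1.4]
finger_gap: 0.0852
{'t': 2.6, 'pos': array([ 0.54295734, -0.19341717,  0.15011314]), 'rpy': array([-3.13875383,  0.01852603,  2.7950804 ]), 'n': 2824, 'mid': array([ 0.54049708, -0.19341093]), 'mean': array([ 0.53926367, -0.19326647]), 'size': array([0.03112528, 0.03021577]), 'th': np.float64(-109.40926198589877), 'r': np.float64(0.11526135295411621), 'gap': 0.08520332883772276, 'F': array([-0.47798911,  0.85073392, -1.35861143])}
```

```bash
python3 -m crank '[{"dx":0.3,"dy":0,"dz":0.9,"ax":0,"ay":0,"az":0},{"dx":0,"dy":0,"dz":0,"ax":0,"ay":0,"az":0},{"dx":0,"dy":0,"dz":0,"ax":0,"ay":0,"az":0},{"dx":0,"dy":0,"dz":0,"ax":0,"ay":0,"az":0},{"dx":0,"dy":0,"dz":0,"ax":0,"ay":0,"az":0},{"dx":0,"dy":0,"dz":0,"ax":0,"ay":0,"az":0}]' 1
```

```text
time: 3.15
position: [0.5432, -0.1948, 0.1508]
orientation: [-3.134, 0.033, 2.795]
force: [1.0, 2.4, -8.7]
finger_gap: 0.0299
```

Run:
```python
from h import *
o=readout.get_obs(); [print(k,np.round(v,3)) for k,v in o.items()]
c=cams.camera('wrist'); save(c,'w2.png')
```

```text
time 3.15
joint_positions [-5.470e-01  5.010e-01  1.493e+00 -1.000e-03  1.114e+00 -1.771e+00]
joint_velocities [-0.003 -0.001 -0.    -0.001  0.004  0.001]
joint_efforts [-1.2890e+00 -5.2593e+01 -2.7205e+01 -6.7400e-01 -2.8900e-01 -2.4000e-02]
position [ 0.543 -0.195  0.151]
orientation [-3.134  0.033  2.795]
force [ 1.013  2.407 -8.695]
moment [ 0.455 -0.145  0.021]
finger_gap 0.03
```

View pics/w2.png

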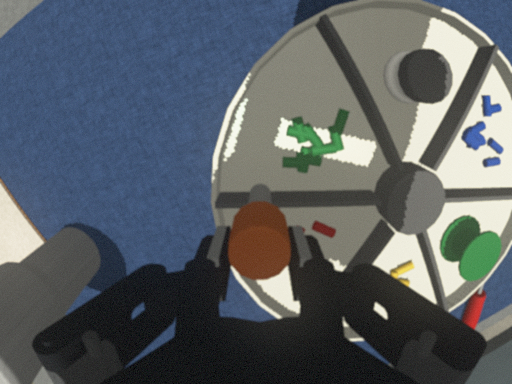

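The fingers hold the knob at (260,245), gap 0.030 m, with spool and jar standing. Now the spin-up, clockwise, leading the knob along its circle.

```bash
python3 -m crank '[{"dx":0.2,"dy":0,"dz":0,"ax":0,"ay":0,"az":1},{"dx":0.4,"dy":0.01,"dz":0,"ax":0,"ay":0,"az":2},{"dx":0.6,"dy":0.02,"dz":0,"ax":0,"ay":0,"az":3},{"dx":0.8,"dy":0.03,"dz":0,"ax":0,"ay":0,"az":4},{"dx":1.0,"dy":0.04,"dz":0,"ax":0,"ay":0,"az":5},{"dx":1.1,"dy":0.05,"dz":0,"ax":0,"ay":0,"az":5.5},{"dx":1.1,"dy":0.05,"dz":0,"ax":0,"ay":0,"az":5.5},{"dx":1.1,"dy":0.05,"dz":0,"ax":0,"ay":0,"az":5.5}]' 1; python3 -c "
from h import *
o=readout.get_obs();p=o['position'][:2]-AX;print(np.hypot(*p),np.degrees(np.arctan2(p[1],p[0])),o['orientation'],o['joint_velocities'])"
```

```text
time: 3.87
position: [0.4897, -0.1583, 0.1507]
orientation: [3.135, 0.032, 2.221]
force: [1.7, 1.8, 0.5]
finger_gap: 0.0298
0.11550451013622492 -140.44239527967392 [3.13501495 0.03247538 2.22062936] [ 9.42247586e-02 -2.38668674e-01  3.54834935e-01  9.10629565e-04
 -1.20040182e-01  1.29810410e+00]
```

```bash
python3 -m crank '[{"dx":1.1,"dy":0.05,"dz":0,"ax":0,"ay":0,"az":5.5},{"dx":1.1,"dy":0.05,"dz":0,"ax":0,"ay":0,"az":5.5},{"dx":1.1,"dy":0.05,"dz":0,"ax":0,"ay":0,"az":5.5},{"dx":1.1,"dy":0.05,"dz":0,"ax":0,"ay":0,"az":5.5}]' -1
cat >> h.py <<'E'
def show():
    d,c=meas(); p=d['pos'][:2]-AX
    print({k:np.round(v,4) for k,v in d.items()}); print('TCP r,th',np.hypot(*p),np.degrees(np.arctan2(p[1],p[0])),'err mm',1e3*(d['pos'][:2]-d['mid']))
    return d,c
E
python3 -c "
from h import *
show()"
```

```text
time: 4.2
position: [0.4694, -0.1173, 0.1511]
orientation: [3.12, 0.029, 1.812]
force: [0.8, 0.9, -0.3]
finger_gap: 0.0765
{'t': np.float64(4.2), 'pos': array([ 0.4694, -0.1173,  0.1511]), 'rpy': array([3.1199, 0.0292, 1.812 ]), 'n': np.int64(2877), 'mid': array([ 0.467 , -0.1122]), 'mean': array([ 0.4664, -0.1109]), 'size': array([0.031 , 0.0307]), 'th': np.float64(-166.1752), 'r': np.float64(0.1151), 'gap': np.float64(0.0765), 'F': array([ 0.8356,  0.9291, -0.3394])}
TCP r,th 0.11414458570653438 -163.40736415819225 err mm [ 2.36302472 -5.09492889]
```

```bash
cat >> h.py <<'E'
import json
def plan(th0,t0,w,tau=12,n=12,dz=0,nz=4,lead=0.02,yaw=None,r=.115,dyaw=0):
    """knob at th0 deg at t0, speed w deg/s then; dz>0 down cm in all over nz rows"""
    o=readout.get_obs(); Rc=rot(o['orientation']); y=o['orientation'][2]
    Rd=rot([np.pi,0,y]); rv=np.degrees(R.from_matrix(Rc.T@Rd).as_rotvec())
    T=o['time']+np.arange(1,n+1)/12+lead-t0
    th=np.radians(th0+w*tau*(1-np.exp(-T/tau)))
    W=AX+r*np.c_[np.cos(th),np.sin(th)]
    D=np.diff(np.vstack([o['position'][:2],W]),axis=0)
    s=np.hypot(*D[0])
    ml=np.hypot(*D[1])*1.7
    if s>ml: ex=D[0]*(1-ml/s); D[0]-=ex; D[1:3]+=ex/2
    print('z',o['position'][2],'rv',rv.round(1),'q6',o['joint_positions'][5],'first',s,'end th',np.degrees(th[-1]))
    rows=[]
    for i,d in enumerate(D):
        l=rot([np.pi,0,y]).T@np.r_[d,0]*100
        rows.append({"dx":round(l[0],2),"dy":round(l[1],2),"dz":round(dz/nz,2) if i<nz else 0,"ax":round(rv[0],1) if i==0 else 0,"ay":round(rv[1],1) if i==0 else 0,"az":0})
    print(json.dumps(rows).replace(' ',''))
E
python3 -c "
from h import *
plan(-166.2,4.2,-70,n=8,dz=-5.4)"
```

```text
z 0.15108619436954757 rv [1.2 1.6 0. ] q6 -0.7136901882966967 first 0.025178080411982044 end th -216.21575442785945
[{"dx":1.96,"dy":0.08,"dz":-1.35,"ax":1.2,"ay":1.6,"az":0},{"dx":1.4,"dy":0.28,"dz":-1.35,"ax":0,"ay":0,"az":0},{"dx":1.36,"dy":0.38,"dz":-1.35,"ax":0,"ay":0,"az":0},{"dx":1.03,"dy":0.47,"dz":-1.35,"ax":0,"ay":0,"az":0},{"dx":0.97,"dy":0.57,"dz":0,"ax":0,"ay":0,"az":0},{"dx":0.91,"dy":0.66,"dz":0,"ax":0,"ay":0,"az":0},{"dx":0.83,"dy":0.74,"dz":0,"ax":0,"ay":0,"az":0},{"dx":0.75,"dy":0.81,"dz":0,"ax":0,"ay":0,"az":0}]
```

```bash
python3 -m crank '[{"dx":1.95,"dy":0.08,"dz":-1.35,"ax":1.2,"ay":1.6,"az":0},{"dx":1.4,"dy":0.28,"dz":-1.35,"ax":0,"ay":0,"az":0},{"dx":1.35,"dy":0.38,"dz":-1.35,"ax":0,"ay":0,"az":0},{"dx":1.03,"dy":0.47,"dz":-1.35,"ax":0,"ay":0,"az":0},{"dx":0.97,"dy":0.57,"dz":0,"ax":0,"ay":0,"az":0},{"dx":0.91,"dy":0.66,"dz":0,"ax":0,"ay":0,"az":0},{"dx":0.83,"dy":0.74,"dz":0,"ax":0,"ay":0,"az":0},{"dx":0.75,"dy":0.81,"dz":0,"ax":0,"ay":0,"az":0}]' -1; python3 -c "
from h import *
d,c=show()
w=(((d['th']+166.2)%360)-360)/(d['t']-4.2); print('w',w)
plan(d['th'],d['t'],w*.98,n=10)"
```

```text
time: 4.92
position: [0.4872, -0.014, 0.211]
orientation: [3.135, 0.002, 1.818]
force: [0.1, -0.5, -0.1]
finger_gap: 0.0853
{'t': np.float64(4.9167), 'pos': array([ 0.4872, -0.014 ,  0.211 ]), 'rpy': array([3.1352e+00, 2.5000e-03, 1.8177e+00]), 'n': np.int64(1454), 'mid': array([ 0.4855, -0.016 ]), 'mean': array([ 0.4853, -0.0155]), 'size': array([0.03  , 0.0292]), 'th': np.float64(143.6297), 'r': np.float64(0.1159), 'gap': np.float64(0.0853), 'F': array([ 0.051, -0.482, -0.109])}
TCP r,th 0.1156927183723036 142.33964468547623 err mm [1.75123606 1.94503771]
w -70.00184924187114
z 0.21098648118894495 rv [0.4 0.1 0. ] q6 -0.5159352437046127 first 0.017022926741272624 end th 83.93442107310435
[{"dx":0.86,"dy":1.47,"dz":0.0,"ax":0.4,"ay":0.1,"az":0},{"dx":0.5,"dy":1.01,"dz":0.0,"ax":0,"ay":0,"az":0},{"dx":0.39,"dy":1.05,"dz":0.0,"ax":0,"ay":0,"az":0},{"dx":0.29,"dy":1.07,"dz":0.0,"ax":0,"ay":0,"az":0},{"dx":0.18,"dy":1.09,"dz":0,"ax":0,"ay":0,"az":0},{"dx":0.08,"dy":1.09,"dz":0,"ax":0,"ay":0,"az":0},{"dx":-0.03,"dy":1.09,"dz":0,"ax":0,"ay":0,"az":0},{"dx":-0.13,"dy":1.07,"dz":0,"ax":0,"ay":0,"az":0},{"dx":-0.23,"dy":1.05,"dz":0,"ax":0,"ay":0,"az":0},{"dx":-0.32,"dy":1.02,"dz":0,"ax":0,"ay":0,"az":0}]
```

```bash
python3 -m crank '[{"dx":0.85,"dy":1.45,"dz":0,"ax":0.4,"ay":0,"az":0},{"dx":0.5,"dy":1.0,"dz":0,"ax":0,"ay":0,"az":0},{"dx":0.39,"dy":1.05,"dz":0,"ax":0,"ay":0,"az":0},{"dx":0.29,"dy":1.07,"dz":0,"ax":0,"ay":0,"az":0},{"dx":0.18,"dy":1.09,"dz":0,"ax":0,"ay":0,"az":0},{"dx":0.08,"dy":1.09,"dz":0,"ax":0,"ay":0,"az":0},{"dx":-0.03,"dy":1.09,"dz":0,"ax":0,"ay":0,"az":0},{"dx":-0.13,"dy":1.07,"dz":0,"ax":0,"ay":0,"az":0},{"dx":-0.23,"dy":1.05,"dz":0,"ax":0,"ay":0,"az":0},{"dx":-0.32,"dy":1.02,"dz":0,"ax":0,"ay":0,"az":0}]' -1; python3 -c "
from h import *
d,c=show()
w=(d['th']-143.63)/(d['t']-4.9167); print('w',w)
plan(d['th'],d['t'],w*.96,n=10)"
```

```text
time: 5.8
position: [0.5964, 0.0321, 0.2082]
orientation: [-3.138, 0.001, 1.826]
force: [0.1, -0.6, 0.0]
finger_gap: 0.0855
{'t': np.float64(5.8), 'pos': array([0.5964, 0.0321, 0.2082]), 'rpy': array([-3.1381e+00,  1.1000e-03,  1.8258e+00]), 'n': np.int64(1490), 'mid': array([0.5873, 0.0305]), 'mean': array([0.5868, 0.0313]), 'size': array([0.0294, 0.0292]), 'th': np.float64(85.793), 'r': np.float64(0.1155), 'gap': np.float64(0.0855), 'F': array([ 0.1083, -0.6085,  0.0172])}
TCP r,th 0.11815677053594516 81.42754028629277 err mm [9.13791087 1.62785899]
w -65.47830977161418
z 0.20787584421579378 rv [-0.2  0.1 -0. ] q6 -0.3954768659100826 first 0.009733636237249134 end th 31.09482521624054
[{"dx":-0.67,"dy":0.7,"dz":0.0,"ax":-0.2,"ay":0.1,"az":0},{"dx":-0.53,"dy":0.89,"dz":0.0,"ax":0,"ay":0,"az":0},{"dx":-0.6,"dy":0.83,"dz":0.0,"ax":0,"ay":0,"az":0},{"dx":-0.67,"dy":0.77,"dz":0.0,"ax":0,"ay":0,"az":0},{"dx":-0.73,"dy":0.7,"dz":0,"ax":0,"ay":0,"az":0},{"dx":-0.78,"dy":0.63,"dz":0,"ax":0,"ay":0,"az":0},{"dx":-0.83,"dy":0.55,"dz":0,"ax":0,"ay":0,"az":0},{"dx":-0.87,"dy":0.48,"dz":0,"ax":0,"ay":0,"az":0},{"dx":-0.9,"dy":0.4,"dz":0,"ax":0,"ay":0,"az":0},{"dx":-0.93,"dy":0.32,"dz":0,"ax":0,"ay":0,"az":0}]
```

```bash
python3 -m crank '[{"dx":-0.65,"dy":0.6,"dz":0,"ax":0,"ay":0,"az":0},{"dx":-0.52,"dy":0.85,"dz":0,"ax":0,"ay":0,"az":0},{"dx":-0.6,"dy":0.8,"dz":0,"ax":0,"ay":0,"az":0},{"dx":-0.65,"dy":0.75,"dz":0,"ax":0,"ay":0,"az":0},{"dx":-0.7,"dy":0.68,"dz":0,"ax":0,"ay":0,"az":0},{"dx":-0.76,"dy":0.62,"dz":0,"ax":0,"ay":0,"az":0},{"dx":-0.8,"dy":0.54,"dz":0,"ax":0,"ay":0,"az":0},{"dx":-0.85,"dy":0.47,"dz":0,"ax":0,"ay":0,"az":0},{"dx":-0.88,"dy":0.4,"dz":0,"ax":0,"ay":0,"az":0},{"dx":-0.9,"dy":0.32,"dz":0,"ax":0,"ay":0,"az":0}]' -1; python3 -c "
from h import *
d,c=show()
w=(d['th']-85.79)/(d['t']-5.8); print('w',w)
plan(d['th'],d['t'],w*.96,n=10,lead=0.01)"
```

```text
time: 6.68
position: [0.6767, -0.026, 0.2033]
orientation: [-3.133, -0.001, 1.831]
force: [-0.4, 0.3, -0.4]
finger_gap: 0.0853
{'t': np.float64(6.6833), 'pos': array([ 0.6767, -0.026 ,  0.2033]), 'rpy': array([-3.1328e+00, -1.2000e-03,  1.8312e+00]), 'n': np.int64(1611), 'mid': array([ 0.6756, -0.0232]), 'mean': array([ 0.6752, -0.0221]), 'size': array([0.0299, 0.0301]), 'th': np.float64(32.4176), 'r': np.float64(0.1147), 'gap': np.float64(0.0853), 'F': array([-0.3513,  0.3186, -0.3827])}
TCP r,th 0.11415006233958237 30.940349403315405 err mm [ 1.11988076 -2.77490301]
w -60.42384710177948
z 0.20304330980062227 rv [-0.5 -0.   0. ] q6 -0.4706261252840107 first 0.011872294361196703 end th -17.5200248264281
[{"dx":-1.13,"dy":0.37,"dz":0.0,"ax":-0.5,"ay":-0.0,"az":0},{"dx":-0.95,"dy":0.12,"dz":0.0,"ax":0,"ay":0,"az":0},{"dx":-0.95,"dy":0.04,"dz":0.0,"ax":0,"ay":0,"az":0},{"dx":-0.94,"dy":-0.04,"dz":0.0,"ax":0,"ay":0,"az":0},{"dx":-0.93,"dy":-0.12,"dz":0,"ax":0,"ay":0,"az":0},{"dx":-0.91,"dy":-0.19,"dz":0,"ax":0,"ay":0,"az":0},{"dx":-0.88,"dy":-0.26,"dz":0,"ax":0,"ay":0,"az":0},{"dx":-0.86,"dy":-0.33,"dz":0,"ax":0,"ay":0,"az":0},{"dx":-0.82,"dy":-0.39,"dz":0,"ax":0,"ay":0,"az":0},{"dx":-0.78,"dy":-0.45,"dz":0,"ax":0,"ay":0,"az":0}]
```

```bash
python3 -m crank '[{"dx":-1.1,"dy":0.35,"dz":-0.1,"ax":-0.5,"ay":0,"az":0},{"dx":-0.93,"dy":0.12,"dz":-0.1,"ax":0,"ay":0,"az":0},{"dx":-0.93,"dy":0.04,"dz":-0.1,"ax":0,"ay":0,"az":0},{"dx":-0.92,"dy":-0.04,"dz":-0.1,"ax":0,"ay":0,"az":0},{"dx":-0.91,"dy":-0.12,"dz":-0.1,"ax":0,"ay":0,"az":0},{"dx":-0.9,"dy":-0.19,"dz":-0.1,"ax":0,"ay":0,"az":0},{"dx":-0.87,"dy":-0.26,"dz":0,"ax":0,"ay":0,"az":0},{"dx":-0.84,"dy":-0.33,"dz":0,"ax":0,"ay":0,"az":0},{"dx":-0.8,"dy":-0.39,"dz":0,"ax":0,"ay":0,"az":0},{"dx":-0.77,"dy":-0.45,"dz":0,"ax":0,"ay":0,"az":0}]' -1; python3 -c "
from h import *
d,c=show()
w=(d['th']-32.42)/(d['t']-6.6833); print('w',w)
plan(d['th'],d['t'],w*.96,n=12,lead=0.01)"
```

```text
time: 7.57
position: [0.6887, -0.1263, 0.2092]
orientation: [3.141, -0.001, 1.831]
force: [0.4, -0.0, 0.0]
finger_gap: 0.0854
{'t': np.float64(7.5667), 'pos': array([ 0.6887, -0.1263,  0.2092]), 'rpy': array([ 3.1414e+00, -1.0000e-03,  1.8308e+00]), 'n': np.int64(1550), 'mid': array([ 0.6881, -0.1188]), 'mean': array([ 0.688 , -0.1177]), 'size': array([0.0296, 0.0299]), 'th': np.float64(-17.3522), 'r': np.float64(0.1145), 'gap': np.float64(0.0854), 'F': array([ 0.3528, -0.038 ,  0.    ])}
TCP r,th 0.1174875445462466 -20.75254213882412 err mm [ 0.61189654 -7.49183326]
w -56.341679568660204
z 0.20927585393847223 rv [-0. -0.  0.] q6 -0.6095264073775911 first 0.0074299609088540105 end th -72.22625437407771
[{"dx":-0.37,"dy":-0.64,"dz":0.0,"ax":-0.0,"ay":-0.0,"az":0},{"dx":-0.66,"dy":-0.6,"dz":0.0,"ax":0,"ay":0,"az":0},{"dx":-0.61,"dy":-0.64,"dz":0.0,"ax":0,"ay":0,"az":0},{"dx":-0.55,"dy":-0.68,"dz":0.0,"ax":0,"ay":0,"az":0},{"dx":-0.5,"dy":-0.72,"dz":0,"ax":0,"ay":0,"az":0},{"dx":-0.44,"dy":-0.75,"dz":0,"ax":0,"ay":0,"az":0},{"dx":-0.38,"dy":-0.77,"dz":0,"ax":0,"ay":0,"az":0},{"dx":-0.32,"dy":-0.79,"dz":0,"ax":0,"ay":0,"az":0},{"dx":-0.26,"dy":-0.81,"dz":0,"ax":0,"ay":0,"az":0},{"dx":-0.19,"dy":-0.82,"dz":0,"ax":0,"ay":0,"az":0},{"dx":-0.13,"dy":-0.83,"dz":0,"ax":0,"ay":0,"az":0},{"dx":-0.07,"dy":-0.83,"dz":0,"ax":0,"ay":0,"az":0}]
```

```bash
python3 -m crank '[{"dx":-0.37,"dy":-0.6,"dz":0,"ax":0,"ay":0,"az":0},{"dx":-0.65,"dy":-0.58,"dz":0,"ax":0,"ay":0,"az":0},{"dx":-0.6,"dy":-0.62,"dz":0,"ax":0,"ay":0,"az":0},{"dx":-0.54,"dy":-0.66,"dz":0,"ax":0,"ay":0,"az":0},{"dx":-0.49,"dy":-0.7,"dz":0,"ax":0,"ay":0,"az":0},{"dx":-0.43,"dy":-0.73,"dz":0,"ax":0,"ay":0,"az":0},{"dx":-0.37,"dy":-0.75,"dz":0,"ax":0,"ay":0,"az":0},{"dx":-0.31,"dy":-0.77,"dz":0,"ax":0,"ay":0,"az":0},{"dx":-0.25,"dy":-0.79,"dz":0,"ax":0,"ay":0,"az":0},{"dx":-0.19,"dy":-0.8,"dz":0,"ax":0,"ay":0,"az":0},{"dx":-0.13,"dy":-0.81,"dz":0,"ax":0,"ay":0,"az":0},{"dx":-0.07,"dy":-0.81,"dz":0,"ax":0,"ay":0,"az":0}]' -1; python3 -c "
from h import *
d,c=show()
w=(d['th']+17.35)/(d['t']-7.5667); print('w',w)
plan(d['th'],d['t'],w*.955,n=12,lead=0.0)"
```

```text
time: 8.62
position: [0.6084, -0.199, 0.2094]
orientation: [3.142, -0.001, 1.83]
force: [-0.4, 0.4, -0.1]
finger_gap: 0.0854
{'t': np.float64(8.6167), 'pos': array([ 0.6084, -0.199 ,  0.2094]), 'rpy': array([ 3.1416e+00, -6.0000e-04,  1.8299e+00]), 'n': np.int64(1539), 'mid': array([ 0.615 , -0.1934]), 'mean': array([ 0.6149, -0.1927]), 'size': array([0.0301, 0.0295]), 'th': np.float64(-71.5831), 'r': np.float64(0.1146), 'gap': np.float64(0.0854), 'F': array([-0.4164,  0.3826, -0.0818])}
TCP r,th 0.11810932439011945 -75.46606125034582 err mm [-6.56130459 -5.61206454]
w -51.65053838652908
z 0.20955859233346102 rv [-0. -0.  0.] q6 -0.7586647771292043 first 0.0055067866688276275 end th -121.1743861278463
[{"dx":0.35,"dy":-0.42,"dz":0.0,"ax":-0.0,"ay":-0.0,"az":0},{"dx":0.07,"dy":-0.81,"dz":0.0,"ax":0,"ay":0,"az":0},{"dx":0.13,"dy":-0.8,"dz":0.0,"ax":0,"ay":0,"az":0},{"dx":0.18,"dy":-0.78,"dz":0.0,"ax":0,"ay":0,"az":0},{"dx":0.23,"dy":-0.76,"dz":0,"ax":0,"ay":0,"az":0},{"dx":0.28,"dy":-0.74,"dz":0,"ax":0,"ay":0,"az":0},{"dx":0.33,"dy":-0.71,"dz":0,"ax":0,"ay":0,"az":0},{"dx":0.38,"dy":-0.68,"dz":0,"ax":0,"ay":0,"az":0},{"dx":0.42,"dy":-0.65,"dz":0,"ax":0,"ay":0,"az":0},{"dx":0.46,"dy":-0.62,"dz":0,"ax":0,"ay":0,"az":0},{"dx":0.49,"dy":-0.58,"dz":0,"ax":0,"ay":0,"az":0},{"dx":0.53,"dy":-0.54,"dz":0,"ax":0,"ay":0,"az":0}]
```

```bash
python3 -m crank '[{"dx":0.35,"dy":-0.4,"dz":0,"ax":0,"ay":0,"az":0},{"dx":0.07,"dy":-0.77,"dz":0,"ax":0,"ay":0,"az":0},{"dx":0.12,"dy":-0.76,"dz":0,"ax":0,"ay":0,"az":0},{"dx":0.17,"dy":-0.74,"dz":0,"ax":0,"ay":0,"az":0},{"dx":0.22,"dy":-0.72,"dz":0,"ax":0,"ay":0,"az":0},{"dx":0.27,"dy":-0.7,"dz":0,"ax":0,"ay":0,"az":0},{"dx":0.31,"dy":-0.68,"dz":0,"ax":0,"ay":0,"az":0},{"dx":0.36,"dy":-0.65,"dz":0,"ax":0,"ay":0,"az":0},{"dx":0.4,"dy":-0.62,"dz":0,"ax":0,"ay":0,"az":0},{"dx":0.44,"dy":-0.59,"dz":0,"ax":0,"ay":0,"az":0},{"dx":0.47,"dy":-0.55,"dz":0,"ax":0,"ay":0,"az":0},{"dx":0.5,"dy":-0.51,"dz":0,"ax":0,"ay":0,"az":0}]' -1; python3 -c "
from h import *
d,c=show()
w=(d['th']+71.58)/(d['t']-8.6167); print('w',w)
plan(d['th'],d['t'],w*.955,n=14,lead=0.0)"
```

```text
time: 9.67
position: [0.5178, -0.1802, 0.21]
orientation: [3.14, 0.0, 1.832]
force: [-0.4, -0.0, 0.2]
finger_gap: 0.0854
{'t': np.float64(9.6667), 'pos': array([ 0.5178, -0.1802,  0.21  ]), 'rpy': array([3.1402, 0.    , 1.8317]), 'n': np.int64(1461), 'mid': array([ 0.52  , -0.1838]), 'mean': array([ 0.5199, -0.1829]), 'size': array([0.03  , 0.0296]), 'th': np.float64(-120.6861), 'r': np.float64(0.1152), 'gap': np.float64(0.0854), 'F': array([-0.3636, -0.0391,  0.2146])}
TCP r,th 0.11330485062331637 -122.57336027921322 err mm [-2.19354266  3.6153311 ]
w -46.767733796441036
z 0.2100534136366281 rv [ 0.1 -0.  -0. ] q6 -0.810327988797616 first 0.007279400756179941 end th -172.3623705813099
[{"dx":0.42,"dy":-0.6,"dz":0.0,"ax":0.1,"ay":-0.0,"az":0},{"dx":0.59,"dy":-0.44,"dz":0.0,"ax":0,"ay":0,"az":0},{"dx":0.61,"dy":-0.4,"dz":0.0,"ax":0,"ay":0,"az":0},{"dx":0.63,"dy":-0.36,"dz":0.0,"ax":0,"ay":0,"az":0},{"dx":0.65,"dy":-0.31,"dz":0,"ax":0,"ay":0,"az":0},{"dx":0.66,"dy":-0.27,"dz":0,"ax":0,"ay":0,"az":0},{"dx":0.67,"dy":-0.23,"dz":0,"ax":0,"ay":0,"az":0},{"dx":0.68,"dy":-0.18,"dz":0,"ax":0,"ay":0,"az":0},{"dx":0.69,"dy":-0.14,"dz":0,"ax":0,"ay":0,"az":0},{"dx":0.69,"dy":-0.1,"dz":0,"ax":0,"ay":0,"az":0},{"dx":0.69,"dy":-0.06,"dz":0,"ax":0,"ay":0,"az":0},{"dx":0.69,"dy":-0.01,"dz":0,"ax":0,"ay":0,"az":0},{"dx":0.68,"dy":0.03,"dz":0,"ax":0,"ay":0,"az":0},{"dx":0.67,"dy":0.07,"dz":0,"ax":0,"ay":0,"az":0}]
```

```bash
python3 -m crank '[{"dx":0.42,"dy":-0.6,"dz":0,"ax":0,"ay":0,"az":0},{"dx":0.57,"dy":-0.43,"dz":0,"ax":0,"ay":0,"az":0},{"dx":0.59,"dy":-0.39,"dz":0,"ax":0,"ay":0,"az":0},{"dx":0.61,"dy":-0.35,"dz":0,"ax":0,"ay":0,"az":0},{"dx":0.63,"dy":-0.3,"dz":0,"ax":0,"ay":0,"az":0},{"dx":0.64,"dy":-0.26,"dz":0,"ax":0,"ay":0,"az":0},{"dx":0.65,"dy":-0.22,"dz":0,"ax":0,"ay":0,"az":0},{"dx":0.66,"dy":-0.17,"dz":0,"ax":0,"ay":0,"az":0},{"dx":0.67,"dy":-0.13,"dz":0,"ax":0,"ay":0,"az":0},{"dx":0.67,"dy":-0.1,"dz":0,"ax":0,"ay":0,"az":0},{"dx":0.67,"dy":-0.06,"dz":0,"ax":0,"ay":0,"az":0},{"dx":0.67,"dy":-0.01,"dz":0,"ax":0,"ay":0,"az":0},{"dx":0.66,"dy":0.03,"dz":0,"ax":0,"ay":0,"az":0},{"dx":0.65,"dy":0.07,"dz":0,"ax":0,"ay":0,"az":0}]' -1; python3 -c "
from h import *
d,c=show()
w=(d['th']+120.69)/(d['t']-9.6667); print('w',w)
plan(d['th'],d['t'],w*.945,n=14,lead=0.0)"
```

```text
time: 10.88
position: [0.4619, -0.0944, 0.2104]
orientation: [3.139, 0.0, 1.833]
force: [0.0, 0.9, 0.1]
finger_gap: 0.0851
{'t': np.float64(10.8833), 'pos': array([ 0.4619, -0.0944,  0.2104]), 'rpy': array([3.1391e+00, 5.0000e-04, 1.8326e+00]), 'n': np.int64(1416), 'mid': array([ 0.4649, -0.101 ]), 'mean': array([ 0.4645, -0.1003]), 'size': array([0.0305, 0.0291]), 'th': np.float64(-171.8619), 'r': np.float64(0.115), 'gap': np.float64(0.0851), 'F': array([0.0159, 0.8773, 0.1417])}
TCP r,th 0.11732576431324722 -175.2388603415223 err mm [-3.03296365  6.54774615]
w -42.061366115199384
z 0.21040474986858992 rv [ 0.1 -0.  -0. ] q6 -0.7131133703735618 first 0.003754575346397177 end th -217.8511238267339
[{"dx":0.23,"dy":0.3,"dz":0.0,"ax":0.1,"ay":-0.0,"az":0},{"dx":0.64,"dy":0.16,"dz":0.0,"ax":0,"ay":0,"az":0},{"dx":0.62,"dy":0.19,"dz":0.0,"ax":0,"ay":0,"az":0},{"dx":0.61,"dy":0.22,"dz":0.0,"ax":0,"ay":0,"az":0},{"dx":0.59,"dy":0.26,"dz":0,"ax":0,"ay":0,"az":0},{"dx":0.57,"dy":0.29,"dz":0,"ax":0,"ay":0,"az":0},{"dx":0.55,"dy":0.31,"dz":0,"ax":0,"ay":0,"az":0},{"dx":0.53,"dy":0.34,"dz":0,"ax":0,"ay":0,"az":0},{"dx":0.5,"dy":0.37,"dz":0,"ax":0,"ay":0,"az":0},{"dx":0.48,"dy":0.39,"dz":0,"ax":0,"ay":0,"az":0},{"dx":0.46,"dy":0.41,"dz":0,"ax":0,"ay":0,"az":0},{"dx":0.43,"dy":0.43,"dz":0,"ax":0,"ay":0,"az":0},{"dx":0.4,"dy":0.45,"dz":0,"ax":0,"ay":0,"az":0},{"dx":0.38,"dy":0.47,"dz":0,"ax":0,"ay":0,"az":0}]
```

```bash
python3 -m crank '[{"dx":0.2,"dy":0.3,"dz":0,"ax":0,"ay":0,"az":0},{"dx":0.61,"dy":0.15,"dz":0,"ax":0,"ay":0,"az":0},{"dx":0.59,"dy":0.18,"dz":0,"ax":0,"ay":0,"az":0},{"dx":0.58,"dy":0.21,"dz":0,"ax":0,"ay":0,"az":0},{"dx":0.56,"dy":0.25,"dz":0,"ax":0,"ay":0,"az":0},{"dx":0.54,"dy":0.28,"dz":0,"ax":0,"ay":0,"az":0},{"dx":0.52,"dy":0.3,"dz":0,"ax":0,"ay":0,"az":0},{"dx":0.5,"dy":0.33,"dz":0,"ax":0,"ay":0,"az":0},{"dx":0.48,"dy":0.36,"dz":0,"ax":0,"ay":0,"az":0},{"dx":0.46,"dy":0.38,"dz":0,"ax":0,"ay":0,"az":0},{"dx":0.44,"dy":0.4,"dz":0,"ax":0,"ay":0,"az":0},{"dx":0.41,"dy":0.42,"dz":0,"ax":0,"ay":0,"az":0},{"dx":0.38,"dy":0.43,"dz":0,"ax":0,"ay":0,"az":0},{"dx":0.36,"dy":0.45,"dz":0,"ax":0,"ay":0,"az":0}]' -1; python3 -c "
from h import *
d,c=show()
w=(d['th']-188.14)/(d['t']-10.8833); print('w',w)
plan(d['th'],d['t'],w*.945,n=14,lead=0.0)"
```

```text
time: 12.1
position: [0.4902, -0.0099, 0.2105]
orientation: [3.139, 0.0, 1.833]
force: [0.5, 1.2, -0.4]
finger_gap: 0.0851
{'t': np.float64(12.1), 'pos': array([ 0.4902, -0.0099,  0.2105]), 'rpy': array([3.1390e+00, 2.0000e-04, 1.8332e+00]), 'n': np.int64(1448), 'mid': array([ 0.4866, -0.0145]), 'mean': array([ 0.4865, -0.014 ]), 'size': array([0.0303, 0.0294]), 'th': np.float64(142.7067), 'r': np.float64(0.1159), 'gap': np.float64(0.0851), 'F': array([ 0.4735,  1.1798, -0.4025])}
TCP r,th 0.11596298992689237 139.842132304281 err mm [3.53687893 4.59099815]
w -37.34140125135255
z 0.2104799388219256 rv [0.2 0.  0. ] q6 -0.5224374161523911 first 0.0031183180194907668 end th 101.8781899593074
[{"dx":0.08,"dy":0.3,"dz":0.0,"ax":0.2,"ay":0.0,"az":0},{"dx":0.3,"dy":0.5,"dz":0.0,"ax":0,"ay":0,"az":0},{"dx":0.28,"dy":0.51,"dz":0.0,"ax":0,"ay":0,"az":0},{"dx":0.25,"dy":0.52,"dz":0.0,"ax":0,"ay":0,"az":0},{"dx":0.22,"dy":0.52,"dz":0,"ax":0,"ay":0,"az":0},{"dx":0.19,"dy":0.53,"dz":0,"ax":0,"ay":0,"az":0},{"dx":0.17,"dy":0.54,"dz":0,"ax":0,"ay":0,"az":0},{"dx":0.14,"dy":0.54,"dz":0,"ax":0,"ay":0,"az":0},{"dx":0.11,"dy":0.54,"dz":0,"ax":0,"ay":0,"az":0},{"dx":0.09,"dy":0.54,"dz":0,"ax":0,"ay":0,"az":0},{"dx":0.06,"dy":0.54,"dz":0,"ax":0,"ay":0,"az":0},{"dx":0.03,"dy":0.54,"dz":0,"ax":0,"ay":0,"az":0},{"dx":0.01,"dy":0.54,"dz":0,"ax":0,"ay":0,"az":0},{"dx":-0.02,"dy":0.53,"dz":0,"ax":0,"ay":0,"az":0}]
```

```bash
python3 -m crank '[{"dx":0.08,"dy":0.3,"dz":0,"ax":0.2,"ay":0,"az":0},{"dx":0.28,"dy":0.48,"dz":0,"ax":0,"ay":0,"az":0},{"dx":0.26,"dy":0.48,"dz":0,"ax":0,"ay":0,"az":0},{"dx":0.24,"dy":0.49,"dz":0,"ax":0,"ay":0,"az":0},{"dx":0.21,"dy":0.5,"dz":0,"ax":0,"ay":0,"az":0},{"dx":0.18,"dy":0.5,"dz":0,"ax":0,"ay":0,"az":0},{"dx":0.16,"dy":0.51,"dz":0,"ax":0,"ay":0,"az":0},{"dx":0.13,"dy":0.51,"dz":0,"ax":0,"ay":0,"az":0},{"dx":0.1,"dy":0.51,"dz":0,"ax":0,"ay":0,"az":0},{"dx":0.08,"dy":0.51,"dz":0,"ax":0,"ay":0,"az":0},{"dx":0.06,"dy":0.51,"dz":0,"ax":0,"ay":0,"az":0},{"dx":0.03,"dy":0.51,"dz":0,"ax":0,"ay":0,"az":0},{"dx":0.01,"dy":0.51,"dz":0,"ax":0,"ay":0,"az":0},{"dx":-0.02,"dy":0.5,"dz":0,"ax":0,"ay":0,"az":0}]' -1; python3 -c "
from h import *
d,c=show()
w=(d['th']-142.71)/(d['t']-12.1); print('w',w)
plan(d['th'],d['t'],w*.94,n=12,lead=0.0)"
```

```text
time: 13.32
position: [0.5582, 0.0294, 0.2101]
orientation: [-3.14, 0.0, 1.833]
force: [0.4, 0.9, -0.7]
finger_gap: 0.0853
{'t': np.float64(13.3167), 'pos': array([0.5582, 0.0294, 0.2101]), 'rpy': array([-3.1403e+00,  1.0000e-04,  1.8332e+00]), 'n': np.int64(1454), 'mid': array([0.5543, 0.0278]), 'mean': array([0.5538, 0.0289]), 'size': array([0.0297, 0.0291]), 'th': np.float64(102.2993), 'r': np.float64(0.1151), 'gap': np.float64(0.0853), 'F': array([ 0.4313,  0.8908, -0.6567])}
TCP r,th 0.11592906820555925 100.2213229896128 err mm [3.95370011 1.59917481]
w -33.21333592217504
z 0.2099948216646228 rv [-0.1  0.  -0. ] q6 -0.4188416914229498 first 0.0036638416390664514 end th 70.9110336129652
[{"dx":-0.12,"dy":0.35,"dz":0.0,"ax":-0.1,"ay":0.0,"az":0},{"dx":-0.07,"dy":0.51,"dz":0.0,"ax":0,"ay":0,"az":0},{"dx":-0.1,"dy":0.5,"dz":0.0,"ax":0,"ay":0,"az":0},{"dx":-0.12,"dy":0.49,"dz":0.0,"ax":0,"ay":0,"az":0},{"dx":-0.14,"dy":0.49,"dz":0,"ax":0,"ay":0,"az":0},{"dx":-0.16,"dy":0.48,"dz":0,"ax":0,"ay":0,"az":0},{"dx":-0.18,"dy":0.46,"dz":0,"ax":0,"ay":0,"az":0},{"dx":-0.19,"dy":0.45,"dz":0,"ax":0,"ay":0,"az":0},{"dx":-0.21,"dy":0.44,"dz":0,"ax":0,"ay":0,"az":0},{"dx":-0.23,"dy":0.43,"dz":0,"ax":0,"ay":0,"az":0},{"dx":-0.25,"dy":0.42,"dz":0,"ax":0,"ay":0,"az":0},{"dx":-0.26,"dy":0.4,"dz":0,"ax":0,"ay":0,"az":0}]
```

```bash
cat >> h.py <<'E'
def plan2(th0,t0,w,tau=9,n=12,az=2.8,dz=[0]*20,r=.115,gain=.96,lead=0.):
    o=readout.get_obs(); y=o['orientation'][2]
    T=o['time']+np.arange(1,n+1)/12+lead-t0
    th=np.radians(th0+w*tau*(1-np.exp(-T/tau)))
    W=AX+r*np.c_[np.cos(th),np.sin(th)]
    D=np.diff(np.vstack([o['position'][:2],W]),axis=0)*gain
    rows=[]
    for i,d in enumerate(D):
        l=rot([np.pi,0,y-np.radians(az)*i]).T@np.r_[d,0]*100
        rows.append({"dx":round(l[0],2),"dy":round(l[1],2),"dz":dz[i],"ax":0,"ay":0,"az":az})
    print('z',o['position'][2],'q6',o['joint_positions'][5],'end th',np.degrees(th[-1]),'end jaw',np.degrees(y)-az*n-90)
    print(json.dumps(rows).replace(' ',''))
E
python3 -c "
from h import *
plan2(102.3,13.3167,-31.4,n=14,az=2.6,dz=[0,0,0,0,.6,1.1,1.1,1.1,1.1,.9,.3,0,0,0])"
```

```text
z 0.2099948216646228 q6 -0.4188416914229498 end th 66.56639641047909 end jaw -21.36404580742584
[{"dx":-0.12,"dy":0.34,"dz":0,"ax":0,"ay":0,"az":2.6},{"dx":-0.05,"dy":0.49,"dz":0,"ax":0,"ay":0,"az":2.6},{"dx":-0.05,"dy":0.49,"dz":0,"ax":0,"ay":0,"az":2.6},{"dx":-0.05,"dy":0.48,"dz":0,"ax":0,"ay":0,"az":2.6},{"dx":-0.04,"dy":0.48,"dz":0.6,"ax":0,"ay":0,"az":2.6},{"dx":-0.04,"dy":0.47,"dz":1.1,"ax":0,"ay":0,"az":2.6},{"dx":-0.04,"dy":0.47,"dz":1.1,"ax":0,"ay":0,"az":2.6},{"dx":-0.04,"dy":0.47,"dz":1.1,"ax":0,"ay":0,"az":2.6},{"dx":-0.04,"dy":0.46,"dz":1.1,"ax":0,"ay":0,"az":2.6},{"dx":-0.04,"dy":0.46,"dz":0.9,"ax":0,"ay":0,"az":2.6},{"dx":-0.03,"dy":0.45,"dz":0.3,"ax":0,"ay":0,"az":2.6},{"dx":-0.03,"dy":0.45,"dz":0,"ax":0,"ay":0,"az":2.6},{"dx":-0.03,"dy":0.45,"dz":0,"ax":0,"ay":0,"az":2.6},{"dx":-0.03,"dy":0.44,"dz":0,"ax":0,"ay":0,"az":2.6}]
```

```bash
python3 -m crank '[{"dx":-0.12,"dy":0.34,"dz":0,"ax":0,"ay":0,"az":2.6},{"dx":-0.05,"dy":0.49,"dz":0,"ax":0,"ay":0,"az":2.6},{"dx":-0.05,"dy":0.49,"dz":0,"ax":0,"ay":0,"az":2.6},{"dx":-0.05,"dy":0.48,"dz":0,"ax":0,"ay":0,"az":2.6},{"dx":-0.04,"dy":0.48,"dz":0.6,"ax":0,"ay":0,"az":2.6},{"dx":-0.04,"dy":0.47,"dz":1.1,"ax":0,"ay":0,"az":2.6},{"dx":-0.04,"dy":0.47,"dz":1.1,"ax":0,"ay":0,"az":2.6},{"dx":-0.04,"dy":0.47,"dz":1.1,"ax":0,"ay":0,"az":2.6},{"dx":-0.04,"dy":0.46,"dz":1.1,"ax":0,"ay":0,"az":2.6},{"dx":-0.04,"dy":0.46,"dz":0.9,"ax":0,"ay":0,"az":2.6},{"dx":-0.03,"dy":0.45,"dz":0.3,"ax":0,"ay":0,"az":2.6}]' -1; python3 -c "
from h import *
d,c=show()
w=(d['th']-102.3)/(d['t']-13.3167); print('w',w)
plan2(d['th'],d['t'],w*.95,n=8,az=2.5)"
```

```text
time: 14.28
position: [0.613, 0.0249, 0.1461]
orientation: [3.14, 0.001, 1.311]
force: [0.2, -0.3, 0.5]
finger_gap: 0.0853
{'t': np.float64(14.2833), 'pos': array([0.613 , 0.0249, 0.1461]), 'rpy': array([3.1405e+00, 6.0000e-04, 1.3107e+00]), 'n': np.int64(2865), 'mid': array([0.6116, 0.0263]), 'mean': array([0.6121, 0.0275]), 'size': array([0.0311, 0.0302]), 'th': np.float64(73.5325), 'r': np.float64(0.1158), 'gap': np.float64(0.0853), 'F': array([ 0.1796, -0.288 ,  0.5479])}
TCP r,th 0.11478542252708157 72.65292805170296 err mm [ 1.40991832 -1.4459704 ]
w -29.761573706090797
z 0.14593085297751446 q6 0.11314965759215471 end th 54.055551674811625 end jaw -35.07303209532962
[{"dx":0.0,"dy":0.5,"dz":0,"ax":0,"ay":0,"az":2.5},{"dx":-0.03,"dy":0.44,"dz":0,"ax":0,"ay":0,"az":2.5},{"dx":-0.03,"dy":0.44,"dz":0,"ax":0,"ay":0,"az":2.5},{"dx":-0.03,"dy":0.44,"dz":0,"ax":0,"ay":0,"az":2.5},{"dx":-0.02,"dy":0.43,"dz":0,"ax":0,"ay":0,"az":2.5},{"dx":-0.02,"dy":0.43,"dz":0,"ax":0,"ay":0,"az":2.5},{"dx":-0.02,"dy":0.42,"dz":0,"ax":0,"ay":0,"az":2.5},{"dx":-0.02,"dy":0.42,"dz":0,"ax":0,"ay":0,"az":2.5}]
```

```bash
python3 -m crank '[{"dx":0,"dy":0.5,"dz":0,"ax":0,"ay":0,"az":2.5},{"dx":-0.03,"dy":0.44,"dz":0,"ax":0,"ay":0,"az":2.5},{"dx":-0.03,"dy":0.44,"dz":0,"ax":0,"ay":0,"az":2.5},{"dx":-0.03,"dy":0.44,"dz":0,"ax":0,"ay":0,"az":2.5},{"dx":-0.02,"dy":0.43,"dz":0,"ax":0,"ay":0,"az":2.5},{"dx":-0.02,"dy":0.42,"dz":0,"ax":0,"ay":0,"az":2.2},{"dx":-0.02,"dy":0.36,"dz":0,"ax":0,"ay":0,"az":1.8},{"dx":-0.01,"dy":0.28,"dz":0,"ax":0,"ay":0,"az":1.4},{"dx":-0.01,"dy":0.2,"dz":0,"ax":0,"ay":0,"az":1},{"dx":0,"dy":0.1,"dz":0,"ax":0,"ay":0,"az":0.5},{"dx":0,"dy":0,"dz":0,"ax":0,"ay":0,"az":0},{"dx":0,"dy":0,"dz":0,"ax":0,"ay":0,"az":0}]' 1; python3 -c "
from h import *
d,c=show(); print(readout.get_obs()['joint_velocities'])"
python3 -m crank '[{"dx":0,"dy":0,"dz":0,"ax":0,"ay":0,"az":0},{"dx":0,"dy":0,"dz":0,"ax":0,"ay":0,"az":0},{"dx":0,"dy":0,"dz":0,"ax":0,"ay":0,"az":0},{"dx":0,"dy":0,"dz":0,"ax":0,"ay":0,"az":0},{"dx":0,"dy":0,"dz":0,"ax":0,"ay":0,"az":0},{"dx":0,"dy":0,"dz":0,"ax":0,"ay":0,"az":0}]' 1; python3 -c "
from h import *
d,c=show(); o=readout.get_obs(); print(o['joint_velocities'],o['moment']); t=cams.camera('top')
save(dict(image=np.hstack([t['image'][90:330,60:460],cv2.resize(c['image'],(320,240))])),'end.png')"
```

```text
time: 15.33
position: [0.6471, 0.0078, 0.1465]
orientation: [3.141, 0.0, 0.962]
force: [-0.1, -0.0, 0.1]
finger_gap: 0.03
{'t': np.float64(15.3333), 'pos': array([0.6471, 0.0078, 0.1465]), 'rpy': array([3.1409e+00, 2.0000e-04, 9.6240e-01]), 'n': np.int64(2903), 'mid': array([0.6447, 0.0119]), 'mean': array([0.6477, 0.0097]), 'size': array([0.0352, 0.0364]), 'th': np.float64(55.7045), 'r': np.float64(0.117), 'gap': np.float64(0.03), 'F': array([-0.0554, -0.0194,  0.0636])}
TCP r,th 0.11499998237223416 53.56113968707296 err mm [ 2.39698033 -4.11875837]
[ 7.59147472e-04 -1.67375490e-03  1.33211767e-03  9.44719660e-05
 -3.16222883e-03  8.07235405e-04]
time: 15.88
position: [0.6469, 0.008, 0.1466]
orientation: [3.141, 0.0, 0.964]
force: [1.2, -0.4, -1.8]
finger_gap: 0.0298
{'t': np.float64(15.8833), 'pos': array([0.6469, 0.008 , 0.1466]), 'rpy': array([3.1408e+00, 5.0000e-04, 9.6430e-01]), 'n': np.int64(2907), 'mid': array([0.644 , 0.0119]), 'mean': array([0.6474, 0.0099]), 'size': array([0.0358, 0.037 ]), 'th': np.float64(55.9926), 'r': np.float64(0.1166), 'gap': np.float64(0.0298), 'F': array([ 1.2171, -0.4304, -1.7803])}
TCP r,th 0.11498378435847452 53.712610558537996 err mm [ 2.86249163 -3.93615786]
[-0.00207411  0.00134855  0.00042674  0.0007538  -0.00070831  0.00063072] [ 0.05424444 -0.10116351  0.05144586]
```

View pics/end.png

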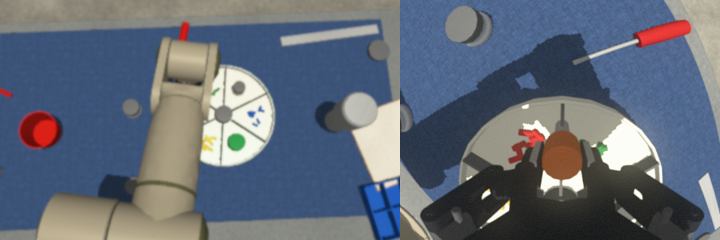

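The knob is held at (562,155) in the wrist half of the picture. In the top half, the spool (236,142) and jar (238,88) are standing, and the bowl, tumbler and screwdriver are where they were. The tray is still, so I hand in.

```bash
python3 -c "
from rig import manip
print(manip.hand_in())"
```

```text
the job is handed in; nothing more can be done
None
```

The job is done and handed in at about 16 s of the 54 s allowed. No verdict was reported.

- **Spin-up:** I gripped the orange knob, led it clockwise along its circle to about 70 °/s (a turn in roughly 5.1 s), and opened the fingers while moving with it.
- **Coasting:** The tray slowed from 70 to 33 °/s between 4.9 s and 13.3 s. Over those 8.4 s I followed the knob with the fingertips about 4 cm above its top. The sideways error was at most 9.3 mm at each wrist-camera check, taken about once a second. It was not measured between checks.
- **Stopping:** I came down around the still-moving knob, closed on it, and slowed it along its circle to rest.

**Last checks:** The finger gap was 29.8 mm, so the knob is held. The knob angle changed by only 0.3° over the last 0.55 s, within measuring noise, and the wrist force was about 2 N. In the last top view the spool and jar are standing. The tumbler, bowl and screwdriver look unmoved, judged by eye only.

Two small disagreements:
- The gap reads about 2 mm under the 32 mm knob. It did so in both grips.
- During the first grip the tool was tilted about 2° and stayed about 1 cm higher than I commanded. I corrected this after letting go.

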